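# Move the wick base with the sprung tongs

### The arm

A 6-joint arm with a two-finger parallel gripper is mounted at the origin on the work surface. World frame = base frame: x ahead of the robot, y to its left, z up, the work surface at z = 0. Lengths are in m, angles in rad, forces in N, time in s.
With the tool pointing down it reaches from about 0.4 to 0.925 m from the base axis. Payload 12.5 kg.
Tool frame: the origin (TCP) lies at the very end of the fingers, on their centre line; the grasp point (between the pads) lies 19 mm behind it (hold_point_z is the distance from the TCP to the grasp point, in m); z points along the fingers, y is the line along which they close (so a half turn about z gives the same grasp; the last joint's range is limited). The gripper opens to 95 mm and grips with 3 to 60 N. Pads are 20 mm wide; open, the fingers measure 119 mm over their backs; the gripper's body (75 mm by 180 mm) begins 59 mm behind the grasp point.
Start: joints at [1.037, 0.491, 1.559, -0, 1.092, -0.106], TCP at [0.259, 0.569, 0.215] pointing down, gripper open.
Joint ranges: [-3.1, 3.1], [-0.84, 2.19], [0.05, 2.79], [-1.13, 4.28], [0.06, 2.93], [-2.69, 2.69]. Speed limits (rad/s): [2.22, 2.22, 2.79, 3.14, 3.14, 3.14].

### API

Orientations are given as a rotation vector (axis times angle).
In Python, from cell import read_state, get_image, calibration, close_job, search_frame, outline_of, hold_point_z gives the robot as it stands.
- The arm moves only by the tool jog_arm, never from a script. Its argument "rows" is a list that holds one entry, the list of rows, each a list of 7 numbers: the turn, a rotation vector about the tool's x, y, z in rad, then the shift along the tool's x, y, z in m, then the opening, from 0 (shut) to 1 (fully open). In form: [[[rx, ry, rz, dx, dy, dz, grip], ...]]. A call has 1 to 10 rows; each row is the pose to reach, as a shift and turn from the pose commanded when the call began, along the tool's axes at that moment; what a row does not reach only later rows make up. A row lasts 1/12 s, in which the tool goes at most 41.7 mm and 7.16 degrees, less where a joint would pass 70% of its speed; a pose out of reach is approached as far as the arm can. A call with a gripper value outside its range is refused whole. The fingers move at their own pace and stop on an object; "newtons" is the grip in N (left out, the last holds). Time passes only in rows, so rows that repeat a pose let the fingers close. It gives the time, the measured TCP pose, the force, the opening and the grip force at its end, in the units of the state.
- read_state(): the state, without advancing time (a new reading comes with each control period).
- get_image(name): name is "scene" or "side" or "wrist"; returns (picture, depth): 480x640x3 uint8, red, green, blue; 480x640 float32, m along the optical axis (not along the pixel's ray), 0 where there is no reading.
- calibration(name): a dict with "fovy" (degrees; the focal length in pixels is half the picture's height over the tangent of half this angle, whatever the lens; pixels are square), "cx", "cy" (the principal point, pixels), "R" (3x3) and "t" (3): a world point X has camera coordinates R X + t; the wrist camera has in their place "T_tool_cam" (4x4, takes a point from camera to tool coordinates, whose origin is the TCP and whose axes are the flange's). Camera axes: x right, y down, z forward; pixel columns grow to the right and rows downward; lengths in m; the calibration is good to about 2 mm. A picture is of the moment at which its call begins: read the wrist's pose just before it. calibration takes no time and is no camera call.
- close_job(): hands the job in; it is judged then, once.
Trained networks look in the newest picture that a camera, given by its name, has taken for a name from the list of things; names that differ only in an ending like _2 or _b are one class to them, and where a whole thing is asked for, a point or a joint stands for the part that bears it (a point fixed in the world has none). Each returns a list of dicts, best first, with "conf" (0 to 1); they miss things now and then, are a little off and sometimes report something else, mostly with a low value. They report only what shows in the picture. A call takes as long as a camera call.
- search_frame(camera, target): "position" ([row, column] in pixels, amid what is visible of it).
- outline_of(camera, target): "pixels" (480x640 bool, what is visible of it) and "position" ([row, column] in pixels, amid what is visible of it).
The state is a dict: "time_s": time; "q": joint angles; "dq": joint speeds; "tau": joint torques, N m; "position": TCP position; "orientation": TCP orientation; "contact_force": force on the tool from outside, world axes, zero at the start; "wrist_torque": the same for the moment, N m; "finger_gap": opening from 0.0 (shut) to 1.0 (fully open); "gripper_force": force on a finger pad.
Only numpy, scipy, OpenCV 4.12 (cv2) and the standard library are available. Lean on these libraries where they do the work, as an engineer would, in place of code of your own. Each camera call takes 0.05 s, during which the arm holds its last target. There are 200 camera calls.

### The job

The brass wick base lies at the bottom of the cleaned slim amber jar: take the sprung tongs from the wooden block, reach in, squeeze them shut on the wick base's thin collar, firmly but without denting it, and lift it out, touching it only with the tongs. Set it flat and centred on the white adhesive dot in the fresh jar, press it down with about 10 N for a second so that it sticks (the glass bears no more than 16 N), and let it go. Stand the tongs back in their slot, without knocking or shifting the jars or disturbing the other things.

Things in the scene. Friction and masses are not known exactly. Their poses are not given: they have to be found in the camera images.
- tongs: Steel sprung tongs, 163 mm tall, standing in the block's slot. Two legs, hinged at the bow on top, close along y. Origin midway between the two black finger grips (round bulges, 30 mm apart over their backs, 18 mm wide in x): pinch these along y from above. z up, tips at z -118 mm, bow top at z +45 mm. 75 g.
- tips (a point): Point midway between the tongs' two tips, at their lower ends. Each tip is a flat pad 12 mm wide (x) and 3 mm thick (y), 18 mm tall. At rest the gap between them is 22 mm (28 mm outside); when squeezed they come together about the middle.
- leg_left (a joint): Closing angle of the tongs (both legs close alike): 0 open, 0.045 when the tips pinch the 8 mm collar, 0.075 at most. The legs start to close at 5.6 N of grip, reach the collar at 10.5 N; above that about a quarter of the extra grip force pinches the part. Grip them at 4 to 8 N to carry them open.
- tool_block: Fixed dark wooden tool block, 70 x 100 x 75 mm (x, y, z), with one slot 24 mm (x) by 42 mm (y) whose floor is 10 mm above the table. Origin under its centre; z up. The tongs stand in the slot with their y along the block's y.
- slot (a point): Centre of the slot's mouth, on top of the tool block, 75 mm above the table.
- slim_jar: Open slim amber glass jar, 60 mm outside, 52 mm inside, 95 mm tall, floor 8 mm thick, 280 g, standing loose on the table. Origin under its centre. The wick base lies on its floor.
- fresh_jar: Open wide amber glass jar, 74 mm outside, 66 mm inside, 88 mm tall, 340 g, standing loose on the table. Origin under its centre. A flat white adhesive dot, 26 mm across, lies at the centre of its floor. The pressed-glass floor is 6 to 12 mm thick, different from jar to jar: feel for it. The dot takes hold under 7 to 16 N for half a second; over 16 N may crack the floor.
- wick_base: Reusable brass wick base, about 32 g: a disc 36 mm across and 3 mm thick with an upright, thin-walled collar 8 mm across that rises 16 mm above the disc at its centre. Origin at the centre of the disc's underside; z up along the collar. The open tongs straddle the collar and their tips can rest on the disc. The collar dents if each tip squeezes it with over 9 N (about 48 N of grip).
- oil_bottle: Bystander: amber oil bottle with black cap, 50 mm across, 115 mm tall. Origin under its centre.
- pitcher: Bystander: steel pouring pitcher with black handle, 86 mm across, 105 mm tall. Origin under its centre.
- lidded_jar: Bystander: amber jar with black lid, 72 mm across, 85 mm tall. Origin under its centre.

How it is judged:
By the outcome, as a careful person would: the job done as asked, in the order asked, and still so for the second after the job is handed in, with the robot touching nothing.
It also fails if it takes over 64 s, if anything falls off the work surface, if the arm or the gripper's body presses on something with over 40 N, if the wrist force passes 120 N, or if a joint passes its speed limit or range.

## Working session

There is one attempt and no reset: what is moved stays moved. The work goes in short steps, Python scripts to look and compute and a tool call to move; the robot and the scene stay as the last step left them, time stands still between calls to the robot, and variables do not carry over. Pictures are saved under pics/ and viewed, at most 12 in all, crops included, and the job is handed in when it is done.

Besides the shell and the picture viewer there is one more tool, called after "Request:" as name(argument=value, ...), one argument or row to a line, values as JSON. jog_arm: Moves the arm, as the interface text tells. Its arguments: {"type":"object","properties":{"rows":{"type":"array","items":{"type":"array","items":{"type":"array","items":{"type":"number"}}}},"newtons":{"type":"number"}},"required":["rows"]}

```bash
mkdir -p pics; ls; cat > h.py <<'E'
import numpy as np, cv2
from scipy.spatial.transform import Rotation as Ro
from cell import *
def K(c):
    f=240/np.tan(np.radians(c['fovy'])/2); return f,c['cx'],c['cy']
def cam(name,st=None):
    c=calibration(name)
    if name=='wrist':
        T=np.eye(4);T[:3,:3]=Ro.from_rotvec(st['orientation']).as_matrix();T[:3,3]=st['position']
        M=T@np.array(c['T_tool_cam'])
    else:
        M=np.eye(4);R=np.array(c['R']);M[:3,:3]=R.T;M[:3,3]=-R.T@np.array(c['t'])
    return K(c),M
def cloud(name,d,st=None):
    (f,cx,cy),M=cam(name,st)
    v,u=np.mgrid[:480,:640]
    P=np.stack([(u-cx)/f*d,(v-cy)/f*d,d],-1)
    W=P@M[:3,:3].T+M[:3,3]; W[d<=0]=np.nan
    return W
def save(n,im): cv2.imwrite('pics/'+n,im[...,::-1])
E
python3 - <<'E'
from h import *
print(read_state())
ims=[]
for n in ['scene','side']:
    im,d=get_image(n); ims.append(im); np.savez(n+'.npz',im=im,d=d)
    W=cloud(n,d); print(n,calibration(n))
    for t in ['tongs','tool_block','slim_jar','fresh_jar','wick_base','oil_bottle','pitcher','lidded_jar']:
        for o in outline_of(n,t)[:2]:
            p=W[o['pixels']]; p=p[~np.isnan(p[:,0])]
            if len(p): print(t,round(o['conf'],2),np.round(o['position']),len(p),np.round(np.percentile(p,[2,50,98],axis=0),3).tolist())
save('a.png',cv2.resize(np.vstack(ims),(600,900))[:450+450].reshape(900,600,3)[:450] if 0 else cv2.resize(ims[0],(800,600)));save('b.png',ims[1])
E
```

```text
pics
{'time_s': 0.0, 'q': array([ 1.03742469e+00,  4.91577637e-01,  1.55949480e+00,  2.35896245e-05,
        1.09168947e+00, -1.05597087e-01]), 'dq': array([5.09308896e-04, 8.28594876e-05, 1.27197814e-03, 1.48015863e-03,
       4.82862773e-04, 3.76626340e-04]), 'tau': array([ 1.29396176e-05, -6.12652731e+01, -2.58181858e+01,  6.93122554e-02,
        4.81949584e-02, -1.28670167e-04]), 'position': array([0.2591174 , 0.56846698, 0.2140349 ]), 'orientation': array([-6.66769488e-01, -3.06962339e+00,  1.73317403e-03]), 'contact_force': array([ 0.48006702, -0.96061798, -0.23294413]), 'wrist_torque': array([-0.01336886, -0.04200443,  0.01230723]), 'gripper_force': 0.0, 'finger_gap': 0.998656274868682}
scene {'fovy': 47.78895301578482, 'cx': 317.8700338570194, 'cy': 236.87038212100595, 'R': array([[ 0.4799386 ,  0.8771656 , -0.01547448],
       [ 0.61933963, -0.3512571 , -0.70216585],
       [-0.62135124,  0.32741253, -0.71184525]]), 't': array([-0.30267289, -0.30077185,  1.48054698])}
tongs 0.84 [196. 299.] 391 [[0.351, 0.012, -0.001], [0.515, 0.024, 0.128], [0.522, 0.105, 0.172]]
tool_block
[... 998 characters left out ...]
0.82 [298. 271.] 3306 [[0.472, -0.025, 0.004], [0.489, 0.006, 0.06], [0.545, 0.071, 0.076]]
slim_jar 0.95 [240. 222.] 1636 [[0.505, 0.165, 0.003], [0.525, 0.178, 0.064], [0.561, 0.222, 0.095]]
slim_jar 0.69 [196. 268.] 1423 [[0.688, 0.236, -0.0], [0.708, 0.253, 0.055], [0.749, 0.296, 0.086]]
fresh_jar 0.81 [378. 376.] 3351 [[0.455, -0.261, 0.002], [0.484, -0.227, 0.053], [0.526, -0.191, 0.088]]
oil_bottle 0.72 [232. 318.] 1126 [[0.672, 0.068, 0.002], [0.685, 0.083, 0.06], [0.708, 0.109, 0.114]]
pitcher 0.65 [258. 268.] 275 [[0.501, 0.026, 0.001], [0.507, 0.035, 0.119], [0.597, 0.144, 0.158]]
pitcher 0.57 [272. 390.] 3295 [[0.652, -0.137, 0.002], [0.67, -0.101, 0.067], [0.735, -0.038, 0.104]]
```

View pics/a.png

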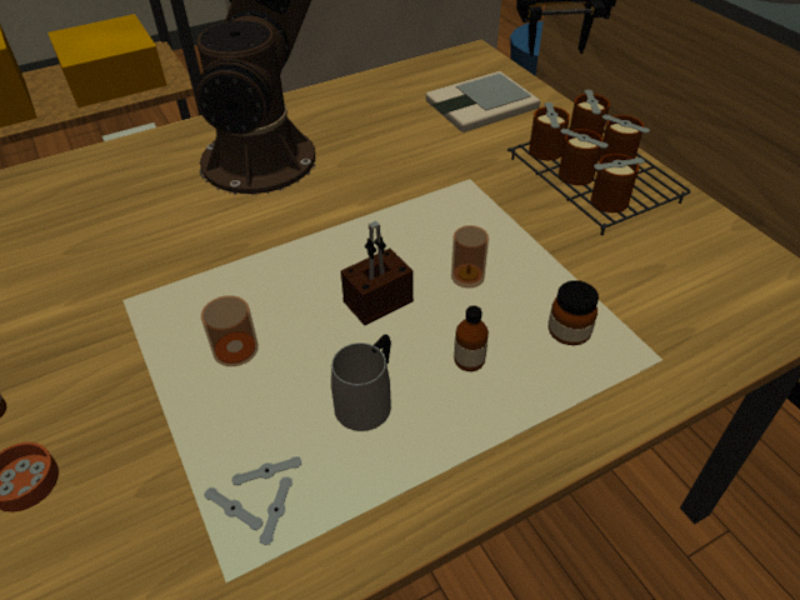

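View pics/b.png

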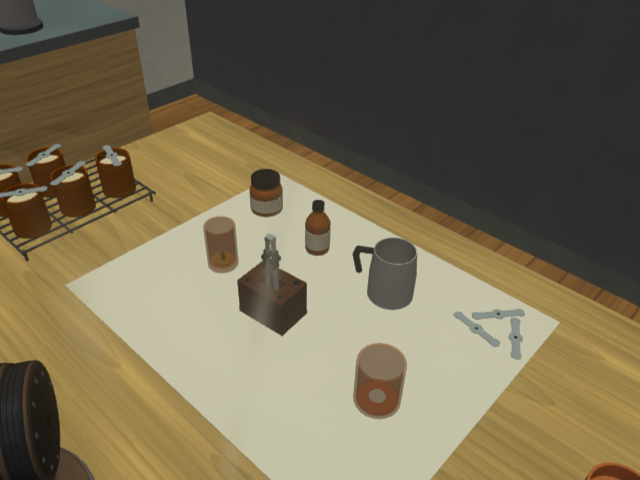

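```bash
python3 - <<'E'
from h import *
# top slices from both cams: block top, tongs, jars rims
pts=[]
for n in ['scene','side']:
    z=np.load(n+'.npz'); W=cloud(n,z['d']).reshape(-1,3); W=W[~np.isnan(W[:,0])]
    def sl(x0,x1,y0,y1,z0,z1): return W[(W[:,0]>x0)&(W[:,0]<x1)&(W[:,1]>y0)&(W[:,1]<y1)&(W[:,2]>z0)&(W[:,2]<z1)]
    b=sl(.44,.6,-.06,.11,.07,.08); r=cv2.minAreaRect((b[:,:2]*1000).astype(np.float32)); print(n,'block',len(b),r,np.median(b[:,2]))
    t=sl(.47,.56,-.03,.08,.085,.19); print('tongs',len(t))
    for a in np.arange(.09,.19,.01):
        q=t[(t[:,2]>a)&(t[:,2]<a+.01)]
        if len(q)>3: print(round(a,2),len(q),np.round(q.min(0),3)[:2],np.round(np.median(q,0),3)[:2],np.round(q.max(0),3)[:2])
    q=t[:,:2]-np.median(t[:,:2],0); u,s,v=np.linalg.svd(q,full_matrices=False); print('dir',v[0],s)
    for nm,cx,cy,h in [('slim',.535,.193,.095),('fresh',.495,-.227,.088)]:
        r=sl(cx-.06,cx+.06,cy-.06,cy+.06,h-.004,h+.004); 
        e=cv2.fitEllipse((r[:,:2]*1000).astype(np.float32)); print(nm,len(r),e)
        from scipy.optimize import least_squares
        R={'slim':28,'fresh':35}[nm]
        f=least_squares(lambda p:np.hypot(r[:,0]*1000-p[0],r[:,1]*1000-p[1])-R,[cx*1000,cy*1000],loss='soft_l1'); print(f.x,np.std(f.fun))
E
```

```text
scene block 972 ((512.2259521484375, 25.172637939453125), (74.20279693603516, 101.92597961425781), 5.887860298156738) 0.07352398075517214
tongs 338
0.09 23 [0.507 0.014] [0.514 0.032] [0.517 0.035]
0.1 23 [0.506 0.015] [0.514 0.018] [0.519 0.035]
0.11 32 [0.508 0.014] [0.517 0.031] [0.522 0.037]
0.12 56 [0.504 0.01 ] [0.519 0.023] [0.526 0.04 ]
0.13 62 [0.504 0.009] [0.516 0.02 ] [0.524 0.039]
0.14 39 [0.507 0.015] [0.514 0.019] [0.52  0.035]
0.15 26 [0.509 0.017] [0.515 0.021] [0.519 0.032]
0.16 29 [0.505 0.017] [0.516 0.02 ] [0.519 0.033]
0.17 34 [0.506 0.016] [0.514 0.025] [0.52  0.032]
dir [ 0.05253316 -0.99861918] [0.15695202 0.08117535]
slim 140 ((536.9545288085938, 192.9688262939453), (55.947837829589844, 56.10124588012695), 48.97721862792969)
[537.07291178 193.00364376] 1.6417541516533016
fresh 227 ((494.988525390625, -226.3300018310547), (69.34548950195312, 70.36564636230469), 51.56462478637695)
[ 495.13110549 -226.33478807] 1.7446265271925927
side block 1389 ((510.1236877441406, 27.021656036376953), (72.54454040527344, 102.9140853881836), 5.860137939453125) 0.0740651855181289
tongs 534
0.09 41 [0.504 0.016] [0.51  0.019] [0.516 0.037]
0.1 45 [0.503 0.016] [0.51  0.033] [0.515 0.038]
0.11 48 [0.503 0.014] [0.508 0.018] [0.518 0.036]
0.12 73 [0.5   0.012] [0.504 0.03 ] [0.521 0.041]
0.13 98 [0.499 0.011] [0.507 0.018] [0.522 0.039]
0.14 69 [0.502 0.015] [0.509 0.021] [0.517 0.037]
0.15 48 [0.504 0.018] [0.51  0.026] [0.516 0.035]
0.16 40 [0.504 0.018] [0.508 0.021] [0.516 0.033]
0.17 50 [0.504 0.018] [0.509 0.026] [0.517 0.034]
dir [ 0.14875938 -0.98887342] [0.20457961 0.09719039]
slim 174 ((534.0032958984375, 194.4756317138672), (54.911865234375, 56.994083404541016), 173.814453125)
[533.96940751 194.39002365] 1.7541440812685445
fresh 421 ((491.43768310546875, -224.6343994140625), (69.54835510253906, 70.00967407226562), 95.511962890625)
[ 491.33885964 -224.68854396] 1.4053406837259095
```

The pictures show the tongs standing in the block (side view near 270,262), the slim jar with the wick base (222,245), and the fresh jar with the white dot (378,385). Next I approach the tongs for a close look.

```bash
cat >> h.py <<'E'
def goal(xyz,yaw,st=None):
    """rows entry from measured pose to TCP xyz with tool y at yaw deg, tool down"""
    st=st or read_state(); R=Ro.from_rotvec(st['orientation'])
    a=np.radians(yaw); y=np.array([np.cos(a),np.sin(a),0]); z=np.array([0,0,-1.]); x=np.cross(y,z)
    G=Ro.from_matrix(np.stack([x,y,z],1))
    print('turn',np.round((R.inv()*G).as_rotvec(),4),'shift',np.round(R.inv().apply(np.array(xyz)-st['position']),4))
E
python3 - <<'E'
from h import *
print(np.round(calibration('wrist')['T_tool_cam'],3),calibration('wrist')['fovy'],hold_point_z)
goal([.511,.026,.27],95.9)
E
```

```text
[[ 0.    -0.971 -0.239  0.065]
 [ 1.     0.     0.    -0.001]
 [-0.    -0.239  0.971 -0.171]
 [ 0.     0.     0.     1.   ]] 68.28738244554827 0.0188
turn [ 1.000e-04  0.000e+00 -5.308e-01] shift [-0.4542 -0.3893 -0.0554]
```

Request:
jog_arm(
  rows=[
    [[0,0,-0.531,-0.454,-0.389,-0.055,1],[0,0,-0.531,-0.454,-0.389,-0.055,1],[0,0,-0.531,-0.454,-0.389,-0.055,1],[0,0,-0.531,-0.454,-0.389,-0.055,1],[0,0,-0.531,-0.454,-0.389,-0.055,1],[0,0,-0.531,-0.454,-0.389,-0.055,1],[0,0,-0.531,-0.454,-0.389,-0.055,1],[0,0,-0.531,-0.454,-0.389,-0.055,1],[0,0,-0.531,-0.454,-0.389,-0.055,1],[0,0,-0.531,-0.454,-0.389,-0.055,1]],
  ],
)

```text
time_s: 1.73
position: [0.4322, 0.1953, 0.2528]
orientation: [-0.162, 3.137, 0.0]
contact_force: [1.3, 0.7, 0.4]
finger_gap: 1.002
gripper_force: 0.0
```

```bash
python3 - <<'E'
from h import *
goal([.511,.026,.27],95.9)
E
```

```text
turn [0.0002 0.0007 0.0004] shift [-0.0609 -0.1765 -0.0172]
```

Request:
jog_arm(
  rows=[
    [[0,0,0,-0.1,-0.01,-0.04,1],[0,0,0,-0.1,-0.01,-0.04,1],[0,0,0,-0.1,-0.01,-0.04,1],[0,0,0,-0.1,-0.01,-0.04,1],[0,0,0,-0.1,-0.01,-0.04,1]],
  ],
)

```text
time_s: 2.15
position: [0.5329, 0.1973, 0.292]
orientation: [0.161, -3.137, -0.0]
contact_force: [-1.1, -0.8, -0.4]
finger_gap: 0.998
gripper_force: 0.0
```

```bash
cat >> h.py <<'E'
def wlook(fn):
    st=read_state(); im,d=get_image('wrist'); save(fn,im); np.savez(fn[:-4]+'.npz',im=im,d=d,p=st['position'],o=st['orientation']); return st,im,d,cloud('wrist',d,st)
E
python3 - <<'E'
from h import *
st,im,d,W=wlook('c.png'); print(st['position'],st['dq'].round(3))
for t in ['slim_jar','wick_base','tongs']:
    for o in outline_of('wrist',t)[:2]:
        p=W[o['pixels']]; p=p[~np.isnan(p[:,0])]
        print(t,round(o['conf'],2),np.round(o['position']),len(p),np.round(np.percentile(p,[2,50,98],axis=0),3).tolist())
goal([.511,.026,.27],95.9,st)
E
```

```text
[0.53285739 0.19727341 0.29197431] [ 0.019 -0.02   0.057  0.002 -0.008  0.004]
slim_jar 0.96 [221. 325.] 2281 [[0.508, 0.167, 0.002], [0.549, 0.195, 0.062], [0.564, 0.222, 0.096]]
wick_base 0.77 [210. 322.] 598 [[0.524, 0.178, 0.009], [0.539, 0.195, 0.011], [0.555, 0.211, 0.028]]
tongs 0.65 [186. 147.] 1324 [[0.506, 0.012, 0.028], [0.512, 0.034, 0.136], [0.523, 0.041, 0.174]]
turn [ 0.0001 -0.0002 -0.0007] shift [ 0.0392 -0.1681  0.022 ]
```

View pics/c.png

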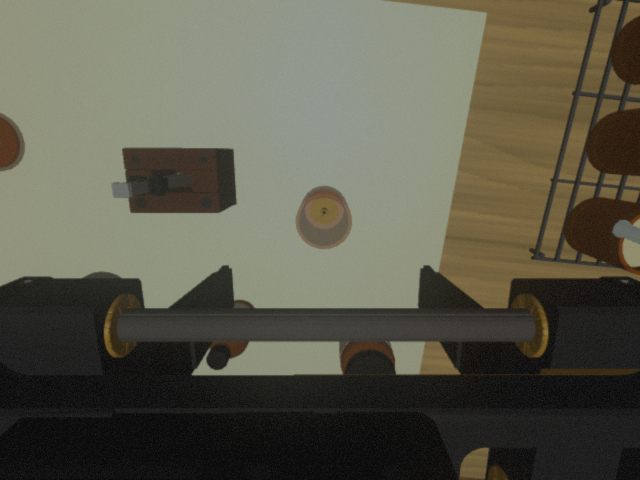

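The wrist view shows the wick base in the slim jar near (322,210) with its collar at (324,211). The tongs stand at about (150,185).

Request:
jog_arm(
  rows=[
    [[0,0,0,0.039,-0.168,0.022,1],[0,0,0,0.039,-0.168,0.022,1],[0,0,0,0.039,-0.168,0.022,1],[0,0,0,0.039,-0.168,0.022,1],[0,0,0,0.039,-0.168,0.022,1],[0,0,0,0.039,-0.168,0.022,1],[0,0,0,0.039,-0.168,0.022,1]],
  ],
)

```text
time_s: 2.93
position: [0.5106, 0.0268, 0.2706]
orientation: [-0.161, 3.137, 0.001]
contact_force: [0.4, 0.2, 1.0]
finger_gap: 1.005
gripper_force: 0.0
```

```bash
cat >> h.py <<'E'
from scipy.optimize import least_squares
def circ(p,r): 
    f=least_squares(lambda q:np.hypot(p[:,0]-q[0],p[:,1]-q[1])*1000-r*1000,p[:,:2].mean(0),loss='soft_l1',x_scale=.01); return f.x.round(4),np.std(f.fun).round(2),len(p)
def box(W,c,r,z0,z1):
    p=W.reshape(-1,3); p=p[~np.isnan(p[:,0])]; return p[(np.hypot(p[:,0]-c[0],p[:,1]-c[1])<r)&(p[:,2]>z0)&(p[:,2]<z1)]
E
python3 - <<'E'
from h import *
z=np.load('c.npz'); W=cloud('wrist',z['d'],dict(position=z['p'],orientation=z['o']))
r=box(W,(.536,.194),.045,.09,.1); print('rim',circ(r,.028))
o=box(W,(.5395,.1945),.019,.009,.016); print('disc',len(o),cv2.minEnclosingCircle((o[:,:2]*1000).astype(np.float32)),o.mean(0))
k=box(W,(.5395,.1945),.01,.02,.04); print('collar',len(k),k.mean(0),k.min(0),k.max(0))
st,im,d,W=wlook('d.png'); print(st['position'])
b=box(W,(.511,.026),.075,.07,.08); print('block',cv2.minAreaRect((b[:,:2]*1000).astype(np.float32)),np.median(b[:,2]))
for a in np.arange(.09,.19,.01):
    t=box(W,(.511,.026),.03,a,a+.01)
    if len(t)>3:
        print(round(a,2),len(t),cv2.minAreaRect((t[:,:2]*1000).astype(np.float32)))
E
```

```text
rim (array([0.5374, 0.1943]), np.float64(1.25), 695)
disc 555 ((540.0904541015625, 194.3983612060547), 18.84796714782715) [0.53896877 0.19437474 0.01134445]
collar 35 [0.53790326 0.19422718 0.02722688] [0.53461016 0.1909     0.02050052] [0.541424   0.19745212 0.02992756]
[0.51058793 0.02682422 0.27061385]
block ((513.436279296875, 26.02218246459961), (68.83735656738281, 100.10128784179688), 5.758164405822754) 0.0754312947388317
0.09 11 ((509.2398376464844, 25.52815818786621), (1.4768222570419312, 21.10737419128418), 7.9025726318359375)
0.12 74 ((513.0654907226562, 26.088451385498047), (16.960304260253906, 30.137426376342773), 4.784872531890869)
0.13 298 ((513.63525390625, 26.045120239257812), (18.078454971313477, 29.73163604736328), 5.789281845092773)
0.14 92 ((513.3589477539062, 25.97649383544922), (13.19395637512207, 19.90069007873535), 5.913376331329346)
0.15 19 ((509.33209228515625, 25.554349899291992), (1.4403109550476074, 15.947419166564941), 4.105307579040527)
0.16 13 ((508.1890869140625, 25.424667358398438), (0.8005110621452332, 15.138547897338867), 6.848687171936035)
0.17 298 ((513.3388671875, 26.008859634399414), (11.653508186340332, 15.06057071685791), 5.439103126525879)
```

View pics/d.png

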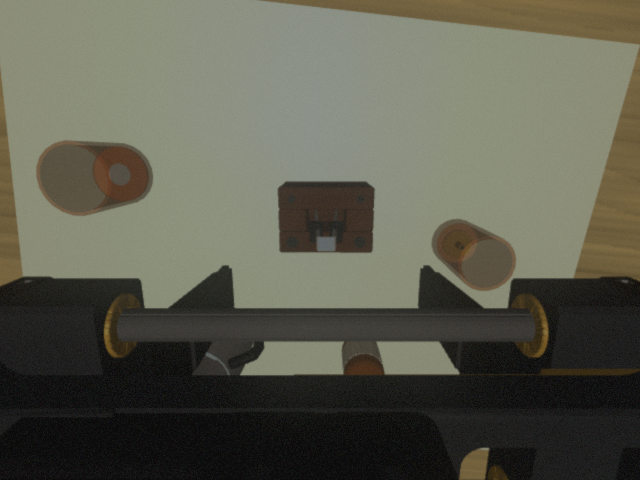

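The view shows the tongs' bow at (326,243), with the grips to either side. The measured tongs position is (0.5134, 0.026) at yaw 5.8°.

```bash
python3 - <<'E'
from h import *
z=np.load('d.npz'); W=cloud('wrist',z['d'],dict(position=z['p'],orientation=z['o']))
t=box(W,(.511,.026),.03,.16,.19); print('bow top',np.percentile(t[:,2],[50,95]))
r=box(W,(.494,-.226),.05,.083,.093); print('fresh rim',circ(r,.035))
r=box(W,(.537,.194),.045,.09,.1); print('slim rim',circ(r,.028))
hs=cv2.cvtColor(z['im'],cv2.COLOR_RGB2HSV)
m=np.zeros((480,640),bool); m[155:195,100:140]=1
print(hs[174,118],hs[174,138]); q=W[m&(hs[...,1]<110)]; q=q[~np.isnan(q[:,0])]
q=q[q[:,2]<.03]; print('dot',len(q),q.mean(0) if len(q) else '',q.min(0),q.max(0))
goal([.5134,.026,.109],95.75)
E
```

```text
bow top [0.17340636 0.17484506]
fresh rim (array([ 0.4952, -0.2242]), np.float64(1.25), 1347)
slim rim (array([0.5372, 0.193 ]), np.float64(1.27), 887)
[18 44 87] [ 12 130  86]
dot 20 [ 0.51254173 -0.23998767  0.01023297] [ 0.47025997 -0.25000521  0.00570839] [ 0.52218721 -0.19765788  0.01783792]
turn [0.0003 0.0005 0.0033] shift [-0.0024 -0.0018  0.1616]
```

Request:
jog_arm(
  rows=[
    [[0,0,0.003,-0.0025,-0.001,0.04,1],[0,0,0.003,-0.0025,-0.001,0.08,1],[0,0,0.003,-0.0025,-0.001,0.11,1],[0,0,0.003,-0.0025,-0.001,0.135,1],[0,0,0.003,-0.0025,-0.001,0.15,1],[0,0,0.003,-0.0025,-0.001,0.161,1],[0,0,0.003,-0.0025,-0.001,0.161,1],[0,0,0.003,-0.0025,-0.001,0.161,1]],
  ],
)

```text
time_s: 3.65
position: [0.5135, 0.027, 0.1092]
orientation: [0.16, -3.137, -0.0]
contact_force: [0.6, -0.2, 0.8]
finger_gap: 0.997
gripper_force: 0.0
```

```bash
python3 - <<'E'
from h import *
goal([.5134,.026,.109],95.75)
E
```

```text
turn [ 0.0003 -0.0007  0.0017] shift [ 0.0002 -0.001   0.0002]
```

Request:
jog_arm(
  rows=[
    [[0,0,0,0,-0.001,0,0],[0,0,0,0,-0.001,0,0],[0,0,0,0,-0.001,0,0],[0,0,0,0,-0.001,0,0],[0,0,0,0,-0.001,0,0],[0,0,0,0,-0.001,0,0],[0,0,0,0,-0.001,0,0],[0,0,0,0,-0.001,0,0]],
  ],
  newtons=6,
)

```text
time_s: 4.32
position: [0.5135, 0.0247, 0.1094]
orientation: [-0.157, 3.138, 0.0]
contact_force: [-0.6, -0.7, -0.1]
finger_gap: 0.495
gripper_force: 0.0
```

Request:
jog_arm(
  rows=[
    [[0,0,0,0,0,0,0],[0,0,0,0,0,0,0],[0,0,0,0,0,0,0],[0,0,0,0,0,0,0],[0,0,0,0,0,0,0],[0,0,0,0,0,0,0],[0,0,0,0,0,0,0]],
  ],
)

```text
time_s: 4.9
position: [0.5135, 0.0247, 0.1093]
orientation: [0.157, -3.138, -0.0]
contact_force: [0.2, -0.3, -0.0]
finger_gap: 0.31
gripper_force: 6.0
```

Request:
jog_arm(
  rows=[
    [[0,0,0,0,0,-0.02,0],[0,0,0,0,0,-0.05,0],[0,0,0,0,0,-0.085,0],[0,0,0,0,0,-0.12,0],[0,0,0,0,0,-0.14,0],[0,0,0,0,0,-0.14,0]],
  ],
)

```text
time_s: 5.4
position: [0.5149, 0.0247, 0.2535]
orientation: [-0.157, 3.131, -0.001]
contact_force: [0.0, 0.5, -1.2]
finger_gap: 0.307
gripper_force: 6.0
```

```bash
python3 - <<'E'
from h import *
st,im,d,W=wlook('e.png'); print(st['position'],st['contact_force'],st['finger_gap'])
r=box(W,(.5373,.1935),.045,.09,.1); print('slim rim',circ(r,.028))
r=box(W,(.494,-.226),.05,.083,.093); print('fresh rim',circ(r,.035))
goal([.5390,.1944,.249],95.75)
E
```

```text
[0.51486239 0.02467822 0.25353126] [ 0.02232287  0.48045774 -1.22723307] 0.3072137590581204
slim rim (array([0.5372, 0.193 ]), np.float64(1.25), 907)
fresh rim (array([ 0.4951, -0.2242]), np.float64(1.22), 1502)
turn [-0.0006  0.0038 -0.0001] shift [-0.0418  0.1663  0.0021]
```

View pics/e.png

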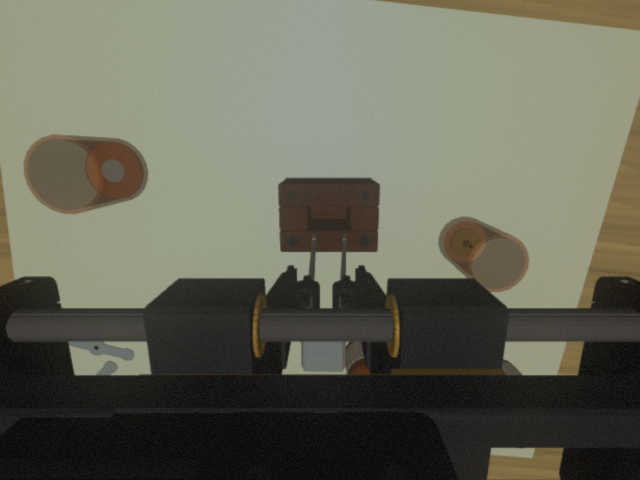

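The tongs are clear of the slot, with their tips at about (313,238) and (345,238) and hanging straight. I move over the slim jar.

Request:
jog_arm(
  rows=[
    [[0,0,0,-0.01,0.04,0,0],[0,0,0,-0.021,0.08,0,0],[0,0,0,-0.031,0.12,0,0],[0,0,0,-0.038,0.15,0,0],[0,0,0,-0.042,0.166,0,0],[0,0,0,-0.042,0.166,0,0],[0,0,0,-0.042,0.166,0,0]],
  ],
)

```text
time_s: 6.03
position: [0.538, 0.1945, 0.2476]
orientation: [0.16, -3.135, 0.001]
contact_force: [0.9, -0.7, -1.3]
finger_gap: 0.309
gripper_force: 6.0
```

```bash
python3 - <<'E'
from h import *
st,im,d,W=wlook('f.png'); p0=st['position']; print(p0,st['dq'].round(3))
r=box(W,(.5373,.1935),.045,.09,.1); print('slim rim',circ(r,.028))
o=box(W,(.5395,.1945),.019,.009,.016); print('disc',len(o),cv2.minEnclosingCircle((o[:,:2]*1000).astype(np.float32)),o.mean(0))
k=box(W,(.5395,.1945),.01,.02,.04); print('collar',len(k),k.mean(0),k.min(0),k.max(0))
R=Ro.from_rotvec(st['orientation'])
t=box(W,p0[:2],.04,p0[2]-.10,p0[2]-.03); l=R.inv().apply(t-p0)
for a in np.arange(.03,.1,.01):
    q=l[(l[:,2]>a)&(l[:,2]<a+.01)]
    for s in (-1,1):
        g=q[q[:,1]*s>0]
        if len(g): print(round(a,2),s,len(g),g.min(0)[:2].round(4),g.max(0)[:2].round(4))
goal([.5390,.1944,.249],95.75)
cv2.imwrite('pics/f2.png',cv2.resize(im[130:330,200:460,::-1],None,fx=3,fy=3,interpolation=2))
E
```

```text
[0.53804205 0.1945033  0.24760492] [-0.034 -0.018  0.007 -0.004  0.005 -0.004]
slim rim (array([0.5374, 0.1942]), np.float64(1.24), 838)
disc 680 ((539.61376953125, 194.6743621826172), 18.7489070892334) [0.53893569 0.19439712 0.01144821]
collar 43 [0.53806815 0.1939959  0.02694673] [0.53469191 0.19039384 0.02110956] [0.5415489  0.19736974 0.02937881]
0.03 -1 36 [-0.0044 -0.0107] [ 0.0047 -0.008 ]
0.03 1 22 [0.0039 0.008 ] [0.0047 0.0108]
0.04 -1 21 [ 0.0036 -0.0111] [ 0.0048 -0.0083]
0.04 1 17 [0.0039 0.0091] [0.0047 0.0114]
0.05 -1 16 [ 0.0043 -0.0109] [ 0.0047 -0.0086]
0.05 1 16 [0.0041 0.0096] [0.0049 0.0119]
0.06 -1 14 [ 0.0041 -0.0112] [ 0.0048 -0.009 ]
0.06 1 15 [0.004  0.0101] [0.0049 0.0124]
0.07 -1 14 [ 0.0035 -0.0117] [ 0.0055 -0.0092]
0.07 1 13 [0.0037 0.0105] [0.0048 0.0131]
0.08 -1 31 [-0.0055 -0.0113] [ 0.0057 -0.0088]
0.08 1 17 [0.0039 0.0109] [0.0057 0.0136]
0.09 -1 9 [ 0.005  -0.0117] [ 0.0058 -0.0091]
0.09 1 9 [0.0046 0.0113] [0.0056 0.0147]
turn [-0.0004 -0.0022  0.0003] shift [-0.0009  0.0006 -0.001 ]
```

View pics/f2.png

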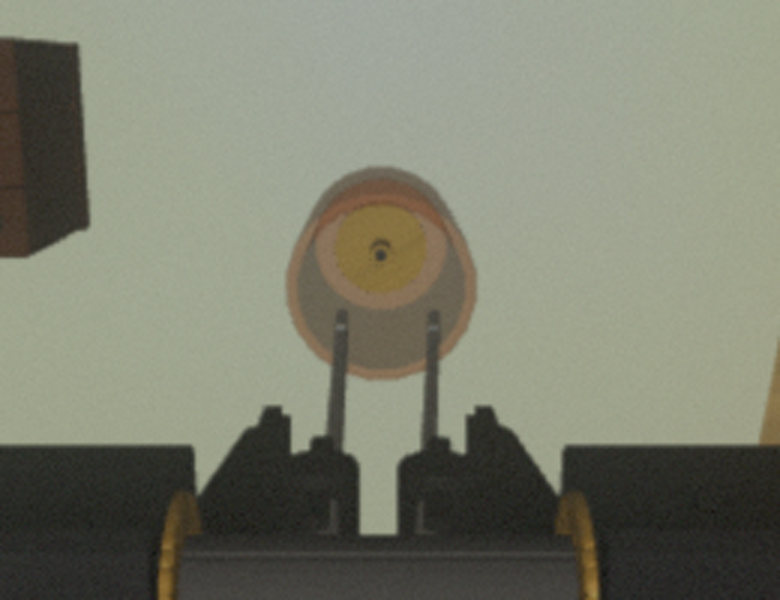

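```bash
python3 - <<'E'
from h import *
goal([.5388,.1930,.115],95.75)
E
```

```text
turn [-0.0004 -0.0022  0.0003] shift [-0.0009 -0.0007  0.133 ]
```

Request:
jog_arm(
  rows=[
    [[0,0,0,-0.001,-0.0007,0.01,0],[0,0,0,-0.001,-0.0007,0.03,0],[0,0,0,-0.001,-0.0007,0.055,0],[0,0,0,-0.001,-0.0007,0.08,0],[0,0,0,-0.001,-0.0007,0.1,0],[0,0,0,-0.001,-0.0007,0.115,0],[0,0,0,-0.001,-0.0007,0.125,0],[0,0,0,-0.001,-0.0007,0.131,0],[0,0,0,-0.001,-0.0007,0.132,0],[0,0,0,-0.001,-0.0007,0.132,0]],
  ],
)

```text
time_s: 6.92
position: [0.54, 0.1931, 0.1174]
orientation: [-0.156, 3.137, 0.0]
contact_force: [0.7, -0.1, 0.3]
finger_gap: 0.312
gripper_force: 6.0
```

```bash
python3 - <<'E'
from h import *
st,im,d,W=wlook('g.png'); p0=st['position']; print(st['contact_force'])
goal([.5388,.1930,.115],95.75,st)
R=Ro.from_rotvec(st['orientation'])
r=box(W,(.5373,.1935),.045,.09,.1); print('slim rim',circ(r,.028))
cv2.imwrite('pics/g2.png',cv2.resize(im[100:300,200:460,::-1],None,fx=3,fy=3,interpolation=2))
E
```

```text
[ 0.71520649 -0.10376355  0.31872988]
turn [ 0.0001  0.0002 -0.0007] shift [ 0.0012 -0.      0.0024]
slim rim (array([0.5377, 0.1942]), np.float64(3.75), 1401)
```

View pics/g2.png

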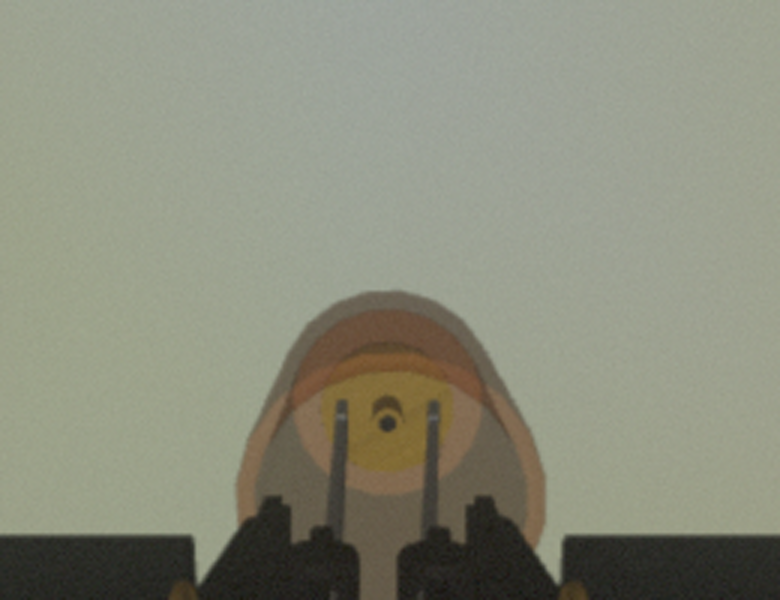

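The tips straddle the collar: tips at columns 342 and 433 of the crop, collar at 387. I lower onto the disc.

Request:
jog_arm(
  rows=[
    [[0,0,0,0.001,0,0.002,0],[0,0,0,0.001,0,0.004,0],[0,0,0,0.001,0,0.005,0],[0,0,0,0.001,0,0.006,0],[0,0,0,0.001,0,0.006,0]],
  ],
)

```text
time_s: 7.38
position: [0.5387, 0.1934, 0.1113]
orientation: [-0.158, 3.138, 0.0]
contact_force: [-0.3, 0.2, -0.7]
finger_gap: 0.31
gripper_force: 6.0
```

Request:
jog_arm(
  rows=[
    [[0,0,0,0,0,0.0005,0],[0,0,0,0,0,0.0005,0],[0,0,0,0,0,0.001,0],[0,0,0,0,0,0.001,0]],
  ],
)

```text
time_s: 7.72
position: [0.5388, 0.1934, 0.1103]
orientation: [-0.157, 3.138, 0.0]
contact_force: [0.1, 0.4, -1.1]
finger_gap: 0.309
gripper_force: 6.0
```

Request:
jog_arm(
  rows=[
    [[0,0,0,0,0,0.0004,0],[0,0,0,0,0,0.0004,0],[0,0,0,0,0,0.0008,0],[0,0,0,0,0,0.0008,0]],
  ],
)

```text
time_s: 8.05
position: [0.5391, 0.1935, 0.1099]
orientation: [-0.157, 3.137, 0.0]
contact_force: [1.1, -0.4, 5.7]
finger_gap: 0.305
gripper_force: 6.0
```

Request:
jog_arm(
  rows=[
    [[0,0,0,0,0,-0.0008,0],[0,0,0,0,0,-0.0008,0],[0,0,0,0,0,-0.0008,0],[0,0,0,0,0,-0.0008,0],[0,0,0,0,0,-0.0008,0],[0,0,0,0,0,-0.0008,0]],
  ],
  newtons=28,
)

```text
time_s: 8.55
position: [0.5387, 0.1934, 0.1102]
orientation: [0.157, -3.137, -0.0]
contact_force: [-0.1, 0.7, -0.9]
finger_gap: 0.274
gripper_force: 28.0
```

Request:
jog_arm(
  rows=[
    [[0,0,0,0,0,-0.003,0],[0,0,0,0,0,-0.01,0],[0,0,0,0,0,-0.03,0],[0,0,0,0,0,-0.055,0],[0,0,0,0,0,-0.085,0],[0,0,0,0,0,-0.115,0],[0,0,0,0,0,-0.14,0],[0,0,0,0,0,-0.155,0],[0,0,0,0,0,-0.155,0]],
  ],
)

```text
time_s: 9.3
position: [0.5397, 0.1936, 0.2693]
orientation: [-0.157, 3.132, 0.002]
contact_force: [-1.0, 0.3, -0.6]
finger_gap: 0.269
gripper_force: 28.0
```

```bash
python3 - <<'E'
from h import *
st,im,d,W=wlook('i.png'); p0=st['position']; print(p0,st['finger_gap'],st['contact_force'])
o=box(W,p0[:2],.03,p0[2]-.106,p0[2]-.094);l=Ro.from_rotvec(st['orientation']).inv().apply(o-p0)
print('disc tool',len(o),cv2.minEnclosingCircle((l[:,:2]*1000).astype(np.float32)),np.median(l[:,2]))
r=box(W,(.494,-.226),.05,.083,.093); print('fresh rim',len(r))
A=np.c_[l[:,:2],np.ones(len(l))]; print('tilt',np.linalg.lstsq(A,l[:,2],rcond=None)[0])
cv2.imwrite('pics/i2.png',cv2.resize(im[130:330,200:460,::-1],None,fx=3,fy=3,interpolation=2))
goal([.470,-.2242,.26],95.75)
E
```

```text
[0.53965969 0.19362066 0.26930918] 0.26895855315467726 [-0.95614494  0.29179282 -0.62840449]
disc tool 1210 ((0.29136717319488525, 0.8068487048149109), 17.958524703979492) 0.098508555639458
fresh rim 0
tilt [-0.00381882 -0.00887947  0.09851218]
turn [ 0.0005  0.0033 -0.0001] shift [ 0.1105 -0.4087  0.0064]
```

View pics/i2.png

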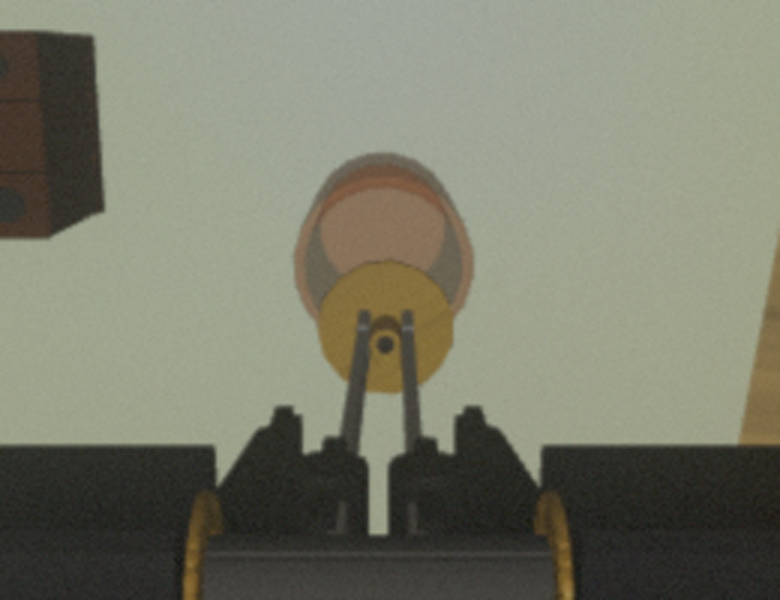

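The base hangs level in the tongs, with the collar at crop (385,343). Next I move near the fresh jar for a look at the dot.

```bash
python3 - <<'E'
from h import *
goal([.470,-.17,.27],95.75)
E
```

```text
turn [ 0.0005  0.0033 -0.0001] shift [ 0.1051 -0.3547 -0.0035]
```

Request:
jog_arm(
  rows=[
    [[0,0,0,0.006,-0.02,0,0],[0,0,0,0.016,-0.055,0,0],[0,0,0,0.027,-0.092,0,0],[0,0,0,0.038,-0.13,0,0],[0,0,0,0.05,-0.168,0,0],[0.009,0,0,0.061,-0.206,0,0],[0.009,0,0,0.072,-0.244,0,0],[0.009,0,0,0.083,-0.282,0,0],[0.009,0,0,0.094,-0.318,0,0],[0.009,0,0,0.101,-0.342,0,0]],
  ],
)

```text
time_s: 10.18
position: [0.4711, -0.1595, 0.264]
orientation: [0.155, -3.136, 0.013]
contact_force: [0.7, 0.3, -0.9]
finger_gap: 0.268
gripper_force: 28.0
```

Request:
jog_arm(
  rows=[
    [[0,0,0,0.004,-0.012,0,0],[0,0,0,0.004,-0.012,0,0],[0,0,0,0.004,-0.012,0,0],[0,0,0,0.004,-0.012,0,0]],
  ],
)

```text
time_s: 10.52
position: [0.4697, -0.1683, 0.2649]
orientation: [0.158, -3.137, 0.013]
contact_force: [1.4, 0.4, -1.2]
finger_gap: 0.269
gripper_force: 28.0
```

```bash
python3 - <<'E'
from h import *
st,im,d,W=wlook('j.png'); p0=st['position']; print(p0,st['finger_gap'],st['contact_force'],st['dq'].round(3))
r=box(W,(.494,-.226),.05,.083,.093); print('fresh rim',circ(r,.035))
o=box(W,p0[:2],.03,p0[2]-.106,p0[2]-.094);l=Ro.from_rotvec(st['orientation']).inv().apply(o-p0)
print('disc tool',len(o),cv2.minEnclosingCircle((l[:,:2]*1000).astype(np.float32)),np.median(l[:,2]))
A=np.c_[o[:,:2]-o[:,:2].mean(0),np.ones(len(o))]; print('world tilt',np.linalg.lstsq(A,o[:,2],rcond=None)[0])
o=box(W,(.494,-.226),.028,.0,.02)
print('floor',len(o),np.percentile(o[:,2],[5,50,95]))
hs=cv2.cvtColor(im,cv2.COLOR_RGB2HSV)
fl=(np.hypot(W[...,0]-.494,W[...,1]+.226)<.028)&(W[...,2]<.025)
S=hs[...,1][fl]; print('sat',np.percentile(S,[5,20,40,60,80]))
m=(fl&(hs[...,1]<np.percentile(S,5)*.5+np.percentile(S,80)*.5)).astype(np.uint8); m=cv2.morphologyEx(m,cv2.MORPH_OPEN,np.ones((3,3)))
q=W[m>0]; print('dot',len(q),q.mean(0),q.min(0),q.max(0),cv2.minEnclosingCircle((q[:,:2]*1000).astype(np.float32)))
v,u=np.nonzero(m); print(u.mean(),v.mean(),u.min(),u.max(),v.min(),v.max())
save('j.png',im)
E
```

```text
[ 0.46970235 -0.16829806  0.26491061] 0.2686780826765778 [ 1.4466187   0.44921038 -1.16796471] [ 0.011 -0.006 -0.003 -0.001  0.001 -0.003]
fresh rim (array([ 0.4945, -0.2253]), np.float64(1.23), 961)
disc tool 1216 ((0.22475272417068481, 0.8002384305000305), 18.042938232421875) 0.09849558079510107
world tilt [0.00127222 0.0061834  0.16642306]
floor 1219 [0.00690761 0.00830493 0.00959786]
sat [  7.  10. 122. 129. 132.]
dot 353 [ 0.49532612 -0.22558279  0.00846928] [ 0.4822356  -0.23784566  0.00635218] [ 0.50802675 -0.21272653  0.01098916] ((495.3188171386719, -225.63919067382812), 13.299458503723145)
279.75070821529744 224.39943342776203 270 290 214 234
```

View pics/j.png

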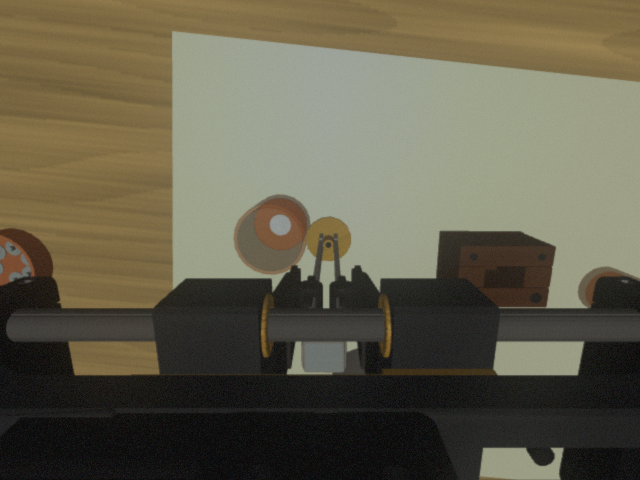

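The dot shows at pixel (280,224), measured at (0.4953, -0.2256). The held disc is at (329,238). I move over the dot.

```bash
python3 - <<'E'
from h import *
st=read_state();R=Ro.from_rotvec(st['orientation']); c=st['position']+R.apply([.0002,.0008,.1005]); print('disc ctr off',c-st['position'])
D=np.array([.4953,-.2256,.14])-c; print('shift tool to bottom z .14',R.inv().apply(D).round(4)); D[2]=.022-c[2]; print(R.inv().apply(D).round(4))
E
```

```text
disc ctr off [-2.36627809e-04 -6.37490997e-05 -1.00503084e-01]
shift tool to bottom z .14 [-0.0198 -0.0595  0.0251]
[-0.0198 -0.0585  0.1431]
```

Request:
jog_arm(
  rows=[
    [[0,0,0,-0.008,-0.024,0,0],[0,0,0,-0.016,-0.05,0,0],[0,0,0,-0.02,-0.0595,0,0],[0,0,0,-0.02,-0.0595,0.005,0],[0,0,0,-0.02,-0.0595,0.025,0]],
  ],
)

```text
time_s: 10.98
position: [0.4965, -0.2263, 0.2423]
orientation: [-0.158, 3.134, -0.017]
contact_force: [0.7, 0.0, -1.7]
finger_gap: 0.271
gripper_force: 28.0
```

```bash
python3 - <<'E'
from h import *
st,im,d,W=wlook('k.png');R=Ro.from_rotvec(st['orientation']);p0=st['position']
c=p0+R.apply([.0002,.0008,.1005]); print(p0,'disc ctr',c,st['dq'].round(3))
r=box(W,(.494,-.226),.05,.083,.093); print('fresh rim',circ(r,.035))
o=box(W,p0[:2],.03,p0[2]-.106,p0[2]-.094);print('disc',cv2.minEnclosingCircle((o[:,:2]*1000).astype(np.float32)))
D=np.array([.4953,-.2256,.022])-c; print(R.inv().apply(D).round(4))
E
```

```text
[ 0.49651235 -0.22631528  0.24226467] disc ctr [ 0.49663886 -0.22659578  0.14176176] [ 0.007  0.251  0.396 -0.001 -0.619  0.005]
fresh rim (array([ 0.495 , -0.2258]), np.float64(1.23), 944)
disc ((496.62249755859375, -226.57138061523438), 17.934406280517578)
[0.0016 0.0024 0.1197]
```

Request:
jog_arm(
  rows=[
    [[0,0,0,0,0,0.02,0],[0,0,0,0,0.0003,0.045,0],[0,0,0,0,0.0006,0.07,0],[0,0,0,0,0.0007,0.09,0],[0,0,0,0,0.0008,0.103,0],[0,0,0,0,0.0008,0.11,0],[0,0,0,0,0.0009,0.113,0],[0,0,0,0,0.0009,0.113,0],[0,0,0,0,0.0009,0.113,0]],
  ],
)

```text
time_s: 11.78
position: [0.4959, -0.2266, 0.1287]
orientation: [-0.158, 3.136, -0.015]
contact_force: [-0.4, -0.2, -1.0]
finger_gap: 0.27
gripper_force: 28.0
```

```bash
python3 - <<'E'
from h import *
st,im,d,W=wlook('l.png');R=Ro.from_rotvec(st['orientation']);p0=st['position']
c=p0+R.apply([.0002,.0008,.1005]); print(p0,'disc ctr',c,st['contact_force'])
o=box(W,p0[:2],.03,p0[2]-.106,p0[2]-.094);print('disc',cv2.minEnclosingCircle((o[:,:2]*1000).astype(np.float32)))
D=np.array([.4953,-.2256,.012])-c; print(R.inv().apply(D).round(4))
E
```

```text
[ 0.49586883 -0.22660951  0.12868071] disc ctr [ 0.49575603 -0.22676532  0.02817751] [-0.43301924 -0.24801779 -0.98729018]
disc ((495.69146728515625, -226.64334106445312), 17.918167114257812)
[0.0003 0.0014 0.0162]
```

Request:
jog_arm(
  rows=[
    [[0,0,0,0.0004,0.0012,0.004,0],[0,0,0,0.0004,0.0012,0.009,0],[0,0,0,0.0004,0.0012,0.012,0],[0,0,0,0.0004,0.0012,0.013,0],[0,0,0,0.0004,0.0012,0.013,0]],
  ],
)

```text
time_s: 12.25
position: [0.4949, -0.2258, 0.1145]
orientation: [0.157, -3.138, 0.013]
contact_force: [0.5, 0.0, -0.2]
finger_gap: 0.267
gripper_force: 28.0
```

Request:
jog_arm(
  rows=[
    [[0,0,0,0,0,0.0005,0],[0,0,0,0,0,0.001,0],[0,0,0,0,0,0.001,0]],
  ],
)

```text
time_s: 12.5
position: [0.4951, -0.2259, 0.1139]
orientation: [-0.157, 3.137, -0.014]
contact_force: [0.2, 0.3, -1.4]
finger_gap: 0.269
gripper_force: 28.0
```

Request:
jog_arm(
  rows=[
    [[0,0,0,0,0,0.0005,0],[0,0,0,0,0,0.0005,0],[0,0,0,0,0,0.0005,0]],
  ],
)

```text
time_s: 12.75
position: [0.4951, -0.2258, 0.1134]
orientation: [-0.157, 3.137, -0.014]
contact_force: [-0.5, 0.1, -0.5]
finger_gap: 0.274
gripper_force: 28.0
```

Request:
jog_arm(
  rows=[
    [[0,0,0,0,0,0.0005,0],[0,0,0,0,0,0.0005,0],[0,0,0,0,0,0.0005,0]],
  ],
)

```text
time_s: 13.0
position: [0.4951, -0.2258, 0.1129]
orientation: [-0.157, 3.137, -0.014]
contact_force: [-0.3, 0.5, -1.7]
finger_gap: 0.268
gripper_force: 28.0
```

Request:
jog_arm(
  rows=[
    [[0,0,0,0,0,0.0005,0],[0,0,0,0,0,0.0005,0],[0,0,0,0,0,0.0005,0]],
  ],
)

```text
time_s: 13.25
position: [0.4951, -0.2258, 0.1124]
orientation: [-0.157, 3.137, -0.014]
contact_force: [0.0, 0.4, -1.0]
finger_gap: 0.27
gripper_force: 28.0
```

Request:
jog_arm(
  rows=[
    [[0,0,0,0,0,0.0004,0],[0,0,0,0,0,0.0004,0],[0,0,0,0,0,0.0004,0]],
  ],
)

```text
time_s: 13.5
position: [0.4951, -0.2259, 0.112]
orientation: [-0.157, 3.137, -0.014]
contact_force: [0.5, 0.3, -2.0]
finger_gap: 0.272
gripper_force: 28.0
```

Request:
jog_arm(
  rows=[
    [[0,0,0,0,0,0.0005,0],[0,0,0,0,0,0.0005,0],[0,0,0,0,0,0.0005,0]],
  ],
)

```text
time_s: 13.75
position: [0.4951, -0.2259, 0.1115]
orientation: [-0.157, 3.137, -0.014]
contact_force: [-0.5, 0.9, -1.1]
finger_gap: 0.27
gripper_force: 28.0
```

Request:
jog_arm(
  rows=[
    [[0,0,0,0,0,0.0004,0],[0,0,0,0,0,0.0004,0],[0,0,0,0,0,0.0004,0]],
  ],
)

```text
time_s: 14.0
position: [0.4951, -0.2258, 0.1111]
orientation: [-0.157, 3.137, -0.014]
contact_force: [0.1, -0.4, -1.0]
finger_gap: 0.269
gripper_force: 28.0
```

Request:
jog_arm(
  rows=[
    [[0,0,0,0,0,0.0003,0],[0,0,0,0,0,0.0003,0],[0,0,0,0,0,0.0003,0]],
  ],
)

```text
time_s: 14.25
position: [0.4951, -0.2259, 0.1108]
orientation: [-0.157, 3.137, -0.014]
contact_force: [0.2, -0.1, -1.3]
finger_gap: 0.274
gripper_force: 28.0
```

Request:
jog_arm(
  rows=[
    [[0,0,0,0,0,0.0005,0],[0,0,0,0,0,0.0005,0],[0,0,0,0,0,0.0005,0]],
  ],
)

```text
time_s: 14.5
position: [0.4951, -0.2259, 0.1103]
orientation: [-0.157, 3.137, -0.014]
contact_force: [-0.3, 1.0, -1.2]
finger_gap: 0.271
gripper_force: 28.0
```

Request:
jog_arm(
  rows=[
    [[0,0,0,0,0,0.0004,0],[0,0,0,0,0,0.0004,0],[0,0,0,0,0,0.0004,0]],
  ],
)

```text
time_s: 14.75
position: [0.4951, -0.2259, 0.1099]
orientation: [-0.157, 3.137, -0.014]
contact_force: [-0.5, -0.0, -0.6]
finger_gap: 0.267
gripper_force: 28.0
```

Request:
jog_arm(
  rows=[
    [[0,0,0,0,0,0.0004,0],[0,0,0,0,0,0.0004,0],[0,0,0,0,0,0.0004,0]],
  ],
)

```text
time_s: 15.0
position: [0.4952, -0.2259, 0.1096]
orientation: [-0.157, 3.137, -0.014]
contact_force: [0.3, 0.1, 1.5]
finger_gap: 0.268
gripper_force: 28.0
```

Request:
jog_arm(
  rows=[
    [[0,0,0,0,0,0.0004,0],[0,0,0,0,0,0.0004,0],[0,0,0,0,0,0.0004,0]],
  ],
)

```text
time_s: 15.25
position: [0.4953, -0.226, 0.1094]
orientation: [-0.157, 3.137, -0.015]
contact_force: [0.0, 0.2, 4.9]
finger_gap: 0.269
gripper_force: 28.0
```

Request:
jog_arm(
  rows=[
    [[0,0,0,0,0,0.0002,0],[0,0,0,0,0,0.0005,0],[0,0,0,0,0,0.0005,0]],
  ],
)

```text
time_s: 15.5
position: [0.4956, -0.2261, 0.1093]
orientation: [-0.157, 3.136, -0.015]
contact_force: [-0.6, 1.3, 9.4]
finger_gap: 0.273
gripper_force: 28.0
```

Request:
jog_arm(
  rows=[
    [[0,0,0,0,0,0,0],[0,0,0,0,0,0,0],[0,0,0,0,0,0,0],[0,0,0,0,0,0,0],[0,0,0,0,0,0,0],[0,0,0,0,0,0,0]],
  ],
)

```text
time_s: 16.0
position: [0.4955, -0.2261, 0.1093]
orientation: [-0.157, 3.136, -0.015]
contact_force: [-0.7, 0.2, 8.9]
finger_gap: 0.266
gripper_force: 28.0
```

Request:
jog_arm(
  rows=[
    [[0,0,0,0,0,0,0],[0,0,0,0,0,0,0],[0,0,0,0,0,0,0],[0,0,0,0,0,0,0],[0,0,0,0,0,0,0],[0,0,0,0,0,0,0],[0,0,0,0,0,0,0]],
  ],
)

```text
time_s: 16.58
position: [0.4955, -0.2261, 0.1093]
orientation: [-0.157, 3.136, -0.015]
contact_force: [0.2, -0.0, 8.9]
finger_gap: 0.273
gripper_force: 28.0
```

Request:
jog_arm(
  rows=[
    [[0,0,0,0,0,-0.0009,0],[0,0,0,0,0,-0.0009,0],[0,0,0,0,0,-0.0009,0],[0,0,0,0,0,-0.0009,0],[0,0,0,0,0,-0.0009,0],[0,0,0,0,0,-0.0009,0]],
  ],
  newtons=5,
)

```text
time_s: 17.08
position: [0.495, -0.2259, 0.1094]
orientation: [-0.157, 3.137, -0.014]
contact_force: [-0.6, -0.7, -0.0]
finger_gap: 0.314
gripper_force: 5.0
```

Request:
jog_arm(
  rows=[
    [[0,0,0,0,0,-0.002,0],[0,0,0,0,0,-0.006,0],[0,0,0,0,0,-0.016,0],[0,0,0,0,0,-0.035,0],[0,0,0,0,0,-0.06,0],[0,0,0,0,0,-0.09,0],[0,0,0,0,0,-0.12,0],[0,0,0,0,0,-0.14,0],[0,0,0,0,0,-0.14,0],[0,0,0,0,0,-0.14,0]],
  ],
  newtons=6,
)

```text
time_s: 17.92
position: [0.4951, -0.2247, 0.2509]
orientation: [-0.157, 3.135, -0.016]
contact_force: [0.3, -0.2, -0.7]
finger_gap: 0.307
gripper_force: 6.0
```

```bash
python3 - <<'E'
from h import *
st,im,d,W=wlook('m.png'); p0=st['position']; print(p0,st['finger_gap'])
r=box(W,(.494,-.226),.05,.083,.093); print('fresh rim',circ(r,.035))
o=box(W,(.495,-.226),.021,.0,.018);o=o[o[:,2]>.0102];print('disc',len(o),cv2.minEnclosingCircle((o[:,:2]*1000).astype(np.float32)),np.median(o[:,2]))
k=box(W,(.495,-.226),.01,.02,.04); print('collar',len(k),k.mean(0) if len(k) else '')
for a in outline_of('wrist','wick_base')[:2]:
    p=W[a['pixels']];p=p[~np.isnan(p[:,0])];print(a['conf'],len(p),np.percentile(p,[2,50,98],axis=0).round(4).tolist(),cv2.minEnclosingCircle((p[:,:2]*1000).astype(np.float32)))
l=Ro.from_rotvec(st['orientation']).inv().apply(box(W,p0[:2],.04,p0[2]-.11,p0[2]-.02)-p0)
for a in (.03,.05,.07,.08,.09):
    q=l[(l[:,2]>a)&(l[:,2]<a+.01)]
    for s in (-1,1):
        g=q[q[:,1]*s>0]
        if len(g): print(a,s,len(g),g.min(0)[:2].round(4),g.max(0)[:2].round(4))
print(l[:,2].max())
goal([.5135,.0247,.255],95.75)
cv2.imwrite('pics/m2.png',cv2.resize(im[130:330,200:460,::-1],None,fx=3,fy=3,interpolation=2))
E
```

```text
[ 0.49507171 -0.22466722  0.25090771] 0.3066186134484809
fresh rim (array([ 0.4948, -0.2257]), np.float64(1.22), 985)
disc 606 ((495.32861328125, -225.59774780273438), 18.330251693725586) 0.011273245761108247
collar 45 [ 0.49429816 -0.22599097  0.02659557]
0.71 3441 [[0.4857, -0.2397, 0.0275], [0.4915, -0.2272, 0.2776], [0.5357, -0.211, 0.3171]] ((592.1849365234375, -218.66067504882812), 126.70773315429688)
0.57 711 [[0.4789, -0.2421, 0.0095], [0.4941, -0.2261, 0.0112], [0.5104, -0.2103, 0.0275]] ((494.9082336425781, -226.17953491210938), 17.828632354736328)
0.03 -1 29 [-0.0048 -0.0094] [ 0.005  -0.0068]
0.03 1 22 [0.0031 0.0093] [0.0049 0.0128]
0.05 -1 18 [ 0.0032 -0.0093] [ 0.0053 -0.0067]
0.05 1 15 [0.0045 0.0116] [0.005  0.0138]
0.07 -1 29 [-0.0042 -0.0092] [ 0.0055 -0.0064]
0.07 1 28 [-0.0043  0.0133] [0.0058 0.0159]
0.08 -1 15 [ 0.0053 -0.0091] [ 0.0063 -0.0066]
0.08 1 14 [0.0046 0.0138] [0.0061 0.0165]
0.09 -1 21 [-0.0046 -0.0084] [ 0.0062 -0.0061]
0.09 1 7 [0.0059 0.0144] [0.0062 0.0169]
0.09701792034280463
turn [-0.0082 -0.0009 -0.0002] shift [-0.0438  0.2459 -0.0081]
```

View pics/m2.png

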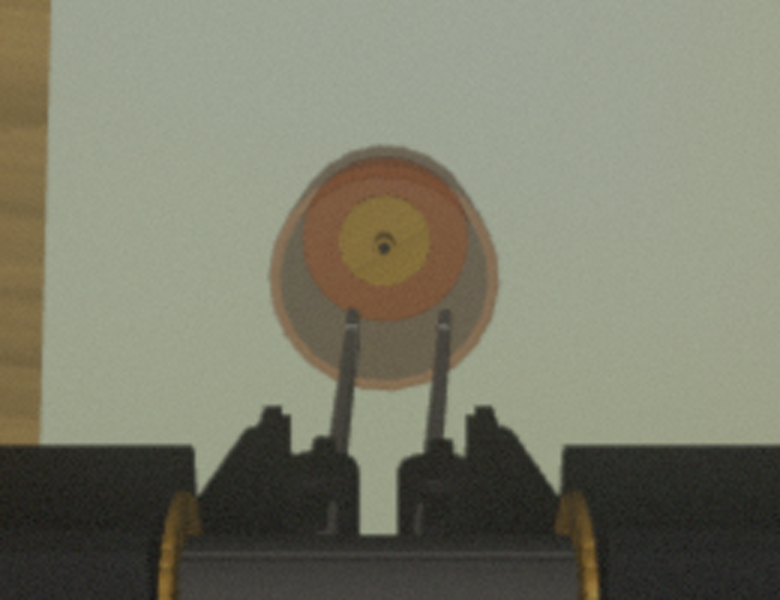

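The base sits centred over the dot: crop (385,242), measured (0.4953, -0.2256). The tongs hang tilted about 0.04 rad, so I turn the tool to stand them upright as I go back to the slot.

Request:
jog_arm(
  rows=[
    [[0,0,0,-0.003,0.018,-0.002,0],[0.01,0,0,-0.009,0.05,-0.003,0],[0.02,0,0,-0.015,0.086,-0.004,0],[0.034,0,0,-0.022,0.124,-0.005,0],[0.034,0,0,-0.029,0.162,-0.006,0],[0.034,0,0,-0.036,0.2,-0.007,0],[0.034,0,0,-0.041,0.228,-0.008,0],[0.034,0,0,-0.044,0.246,-0.008,0],[0.034,0,0,-0.044,0.246,-0.008,0],[0.034,0,0,-0.044,0.246,-0.008,0]],
  ],
)

```text
time_s: 18.85
position: [0.5137, 0.0252, 0.2543]
orientation: [-0.161, 3.137, -0.067]
contact_force: [0.2, -0.1, -0.3]
finger_gap: 0.31
gripper_force: 6.0
```

```bash
python3 - <<'E'
from h import *
st,im,d,W=wlook('n.png'); p0=st['position']; print(p0,st['finger_gap'],st['dq'].round(3))
b=box(W,(.511,.026),.075,.07,.08); print('block',cv2.minAreaRect((b[:,:2]*1000).astype(np.float32)))
for a in (.03,.05,.07,.085):
    q=box(W,p0[:2],.04,p0[2]-a-.01,p0[2]-a)
    for s in (-1,1):
        g=q[(q[:,1]-p0[1])*s>0]
        if len(g): print(a,s,len(g),g.min(0)[:2].round(4),g.max(0)[:2].round(4))
R=Ro.from_rotvec(st['orientation']).inv(); print('down .1',R.apply([0,0,-.1]).round(4))
E
```

```text
[0.51374098 0.02517345 0.25432064] 0.3100982993793878 [-0.037 -0.007 -0.003 -0.004  0.003 -0.009]
block ((513.77783203125, 26.166152954101562), (69.94723510742188, 100.33048248291016), 5.574690341949463)
0.03 -1 25 [0.5096 0.0137] [0.5126 0.0169]
0.03 1 24 [0.5076 0.0326] [0.5106 0.036 ]
0.05 -1 16 [0.5093 0.0133] [0.5104 0.0159]
0.05 1 17 [0.5074 0.0339] [0.5082 0.036 ]
0.07 -1 29 [0.5089 0.0125] [0.5187 0.0161]
0.07 1 26 [0.5066 0.0348] [0.5156 0.0379]
0.085 -1 23 [0.5084 0.0118] [0.5197 0.0155]
0.085 1 12 [0.5062 0.0349] [0.5069 0.0373]
down .1 [-0.0002  0.0043  0.0999]
```

The tongs are upright again, centred over the slot to within about 1 mm. I lower them.

Request:
jog_arm(
  rows=[
    [[0,0,0,0,0.001,0.025,0],[0,0,0,0,0.0022,0.05,0],[0,0,0,0,0.0032,0.075,0],[0,0,0,0,0.0043,0.1,0],[0,0,0,0,0.0051,0.12,0],[0,0,0,0,0.0058,0.134,0],[0,0,0,0,0.006,0.141,0],[0,0,0,0,0.006,0.141,0],[0,0,0,0,0.006,0.141,0]],
  ],
)

```text
time_s: 19.65
position: [0.5143, 0.0238, 0.1143]
orientation: [-0.156, 3.135, -0.067]
contact_force: [-0.0, -0.3, -1.5]
finger_gap: 0.308
gripper_force: 6.0
```

Request:
jog_arm(
  rows=[
    [[0,0,0,0,0,0.001,0],[0,0,0,0,0.0001,0.002,0],[0,0,0,0,0.0001,0.0025,0],[0,0,0,0,0.0001,0.0025,0]],
  ],
)

```text
time_s: 19.98
position: [0.5143, 0.0245, 0.1121]
orientation: [-0.157, 3.134, -0.067]
contact_force: [0.7, 0.1, -0.8]
finger_gap: 0.314
gripper_force: 6.0
```

Request:
jog_arm(
  rows=[
    [[0,0,0,0,0.0001,0.001,0],[0,0,0,0,0.0001,0.002,0],[0,0,0,0,0.0001,0.0025,0],[0,0,0,0,0.0001,0.0025,0]],
  ],
)

```text
time_s: 20.32
position: [0.5141, 0.0245, 0.1091]
orientation: [-0.157, 3.135, -0.067]
contact_force: [-0.1, 0.4, -1.1]
finger_gap: 0.307
gripper_force: 6.0
```

Request:
jog_arm(
  rows=[
    [[0,0,0,0,0,0.0005,0],[0,0,0,0,0,0.0005,0],[0,0,0,0,0,0.001,0],[0,0,0,0,0,0.001,0]],
  ],
)

```text
time_s: 20.65
position: [0.5143, 0.0245, 0.1084]
orientation: [-0.157, 3.134, -0.067]
contact_force: [-0.3, 0.7, 0.6]
finger_gap: 0.307
gripper_force: 6.0
```

Request:
jog_arm(
  rows=[
    [[0,0,0,0,0,0,0.4],[0,0,0,0,0,0,0.5],[0,0,0,0,0,0,0.6],[0,0,0,0,0,0,0.8],[0,0,0,0,0,0,0.8],[0,0,0,0,0,0,0.8],[0,0,0,0,0,0,0.8],[0,0,0,0,0,0,0.8],[0,0,0,0,0,0,0.8]],
  ],
)

```text
time_s: 21.4
position: [0.5142, 0.0245, 0.1082]
orientation: [-0.157, 3.135, -0.067]
contact_force: [-0.6, 0.4, -0.7]
finger_gap: 0.794
gripper_force: 0.0
```

Request:
jog_arm(
  rows=[
    [[0,0,0,0,0,-0.01,0.8],[0,0,0,0,0.0,-0.03,0.8],[0,0,0,0,-0.001,-0.06,0.8],[0,0,0,0,-0.003,-0.095,0.8],[0,0,0,0,-0.005,-0.13,0.8],[0,0,0,0,-0.006,-0.16,0.8],[0,0,0,0,-0.006,-0.16,0.8],[0,0,0,0,-0.006,-0.16,0.8]],
  ],
)

```text
time_s: 22.07
position: [0.5143, 0.0254, 0.2703]
orientation: [-0.157, 3.131, -0.068]
contact_force: [0.1, -1.0, -0.6]
finger_gap: 0.8
gripper_force: 0.0
```

```bash
python3 - <<'E'
from h import *
st,im,d,W=wlook('o.png'); p0=st['position']; print(p0,st['time_s'])
for a in np.arange(.09,.19,.01):
    t=box(W,(.511,.026),.03,a,a+.01)
    if len(t)>3: print(round(a,2),len(t),cv2.minAreaRect((t[:,:2]*1000).astype(np.float32)))
r=box(W,(.494,-.226),.05,.083,.093); print('fresh rim',circ(r,.035))
r=box(W,(.537,.194),.045,.09,.1); print('slim rim',circ(r,.028))
save('o.png',im)
E
```

```text
[0.51429889 0.02540004 0.27031712] 22.0667
0.09 10 ((508.7782897949219, 24.99097442626953), (1.0657055377960205, 20.80466079711914), 3.7349228858947754)
0.12 74 ((512.8743286132812, 25.00960922241211), (16.908681869506836, 29.88783836364746), 6.58281135559082)
0.13 277 ((513.3947143554688, 25.23574447631836), (17.92976188659668, 29.556371688842773), 6.206941604614258)
0.14 111 ((513.5633544921875, 25.043535232543945), (14.007554054260254, 20.702917098999023), 6.378641605377197)
0.15 15 ((508.60711669921875, 24.705684661865234), (0.8367024064064026, 15.081134796142578), 4.762228488922119)
0.16 12 ((507.744140625, 24.62445640563965), (0.7500331401824951, 14.991174697875977), 6.184793472290039)
0.17 300 ((513.1897583007812, 25.300411224365234), (11.566261291503906, 15.068289756774902), 5.144044876098633)
fresh rim (array([ 0.4951, -0.2243]), np.float64(1.26), 1244)
slim rim (array([0.5375, 0.1931]), np.float64(1.24), 685)
```

View pics/o.png

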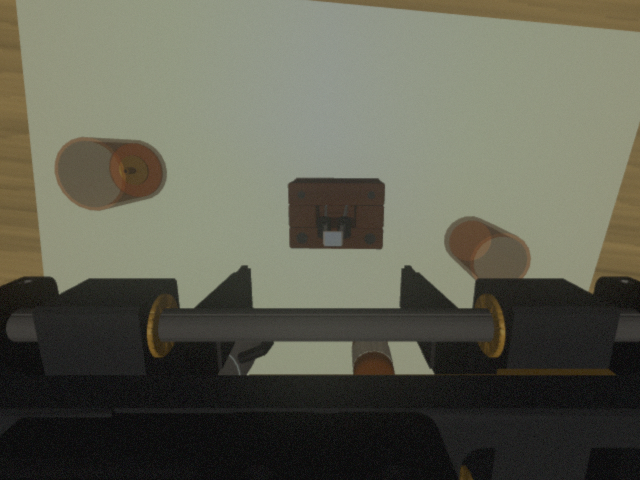

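The tongs stand upright in the slot (332,235) and the base sits in the fresh jar (130,170). The slim jar is empty, and both jars are where they were.

```bash
python3 -c "
from cell import *
print(close_job())"
```

```text
the job is handed in; nothing more can be done
None
```

The job is handed in: the wick base was pressed onto the dot in the fresh jar at about 9–10 N for just over a second and let go, the tongs stand back in their slot, and the last camera measurements show neither jar shifted.

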